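# Wedge the rocking bottle warmer

### The arm

A 7-joint arm with a two-finger parallel gripper is mounted at the origin on the work surface. World frame = base frame: x ahead of the robot, y to its left, z up, the work surface at z = 0. Lengths are in mm, angles in rad, forces in N, time in s.
With the tool pointing down it reaches from about 425 to 950 mm from the base axis. Payload 4.7 kg.
Tool frame: the origin (TCP) lies on the centre line of the jaws, within the pads' length; the fingertips stand 11 mm ahead of it and the grasp point (between the pads) lies 8 mm behind it (manip.tip_reach is the distance from the TCP to the fingertips, in mm); z points along the fingers, y is the direction in which the jaws open and shut (so a half turn about z gives the same grasp; the last joint's range is limited). The gripper opens to 87 mm and grips with 3 to 60 N. Pads are 19 mm wide; open, the fingers measure 117 mm over their backs; the gripper's body (75 mm by 190 mm) begins 51 mm behind the grasp point.
Start: joints at [-1.162, 0.469, -0.049, 1.532, 0.024, 1.141, -0.082], TCP at [286.128, 611.374, 233.573] pointing down, gripper open.
Joint ranges: [-2.59, 2.59], [-0.33, 1.99], [-1.39, 1.29], [0.1, 2.45], [-1.04, 4.18], [0.21, 1.99], [-2.66, 2.66]. Speed limits (rad/s): [2.57, 2.57, 3.14, 3.14, 3.14, 3.14, 3.14].

### API

Orientations are given as a unit quaternion [w, x, y, z].
In Python, from station import manip gives the robot as it stands. Calls block until the motion is done:
- manip.move_ptp(position, orientation): joint-space move of the TCP to a pose.
- manip.move_linear(position, rot=None, vel=150): straight line of the TCP; rot=None keeps the orientation; vel is the mean speed in mm/s.
- manip.movej(angles): joint-space move.
- manip.move_gripper(opening, force=None): finger opening in mm; force is the grip in N (None keeps the last); returns when the fingers have stopped.
- manip.hold(seconds).
- manip.ik(position, orientation): joint angles nearest the present ones, or None.
- manip.get_state(): the state.
- manip.snapshot(name): name is "scene" or "top"; returns the picture (384x512x3 uint8, blue, green, red); there is no depth.
- manip.calibration(name): a dict with "K" (3x3 intrinsics, pixels), "dist_coeffs" ([k1, k2, p1, p2, k3] as OpenCV has them; the pictures are not rectified), "origin" and "orientation" of the camera in the world. Camera axes: x right, y down, z forward; pixel columns grow to the right and rows downward; lengths in mm; the calibration is good to about 2 mm. A picture is of the moment at which its call begins. calibration takes no time and is no camera call.
A pose or a line that the arm cannot do raises manip.MotionError and nothing moves.
- manip.sign_off(): hands the job in, once; it reports no verdict.
The state is a dict: "time": time; "q": joint angles; "joint_vel": joint speeds; "joint_torque": joint torques, N m; "tcp_pos": TCP position; "orientation": TCP orientation; "contact_force": force on the tool from outside, world axes, zero at the start; "torque": the same for the moment, N m; "gripper_width": finger opening in mm.
Only numpy, scipy, OpenCV 4.12 (cv2) and the standard library are available. Lean on these libraries where they do the work, as an engineer would, in place of code of your own. Each camera call takes 0.05 s, during which the arm holds its last target.

### The job

The turquoise bottle warmer rocks, because the rubber foot under the corner facing the wooden wedge is too short. Without picking anything up, push the wedge thin end first along the shelf with your fingertips until it is snug under that foot, then press firmly down on top of that corner to feel whether it still rocks, and push the wedge in further if it does. Finish while still pressing on that corner, with the warmer steady and level where it stood, its switch off and the other things on the shelf left alone.

Things in the scene. Friction and masses are not known exactly. Their poses are not given: they have to be found in the camera images.
- warmer: Loose turquoise bottle warmer, 2.2 kg: square base 180 x 180 mm, underside 16 mm and flat deck 68 mm above the shelf; round open chamber on the deck's middle, 116 mm across, rim 126 mm up. Dome rubber feet, 24 mm diameter, at x, y = +-70 mm; the one at (-70, +70) is too short. Origin: centre of the base at shelf level, z up; the front panel with the switch looks along its -x.
- warmer_foot (a point): Point on the shelf straight below the short foot, (-70, +70, 0) mm in the warmer's frame (same axes). The foot hovers 4.5 to 8 mm (unknown) above it: untouched, the warmer stands level on the other three feet; pressed with a few newtons on that corner it tips until this foot meets the shelf. The wedge lies outside this corner.
- warmer_corner (a point): Where to press: the point of the flat deck straight above the short foot, (-70, +70, 68) mm in the warmer's frame.
- toggle (a joint): Small steel toggle switch (bat 20 mm long) on the front panel, 30 mm to the -y side, 42 mm up. Angle in rad, +-0.4 at the stops, negative = off (as it stands, bat low); leave it off.
- wedge: Loose brown wooden wedge, 28 g: 120 mm long, 40 mm wide, flat below, sloping evenly from 14 mm high at the heel to 1.5 mm at the tip. Origin: centre of its underside; +x points from heel to tip, z up. Pushed under the short foot it meets it 28 to 65 mm from the tip, where the push stiffens to a few newtons; the slope holds by friction when pressed on.
- wedge_heel (a point): Middle of the wedge's upright square-cut heel face (40 mm wide, 14 mm high), 7 mm above the shelf: the face to push.
- wedge_tip (a point): Middle of the wedge's thin end, at shelf level.
- bottle: Empty polypropylene feeding bottle with white cap, 60 mm diameter, 148 mm tall, standing; origin at the centre of its underside. Leave alone.
- cup: Clear acrylic cup, rim 72 mm across, 85 mm tall, standing; origin at the centre of its underside. Leave alone.
- jar: Glass jar with white lid, 64 mm diameter, 75 mm tall; origin at the centre of its underside. Leave alone.
- sieve: Small steel sieve, bowl 76 mm across and 28 mm high, thin handle reaching 125 mm from the bowl's centre along its -x; origin at the centre of the bowl's underside. Leave alone.
- teat: Single amber silicone teat, 52 mm across the flange, 46 mm high, standing on its flange; origin at the centre of its underside. Leave alone.
- collar: White plastic screw collar (ring), 50 mm across, 20 mm high; origin at the centre of its underside. Leave alone.
Things that resemble listed ones, but are neither listed nor needed, are in the scene too. Several things have the shape of the wedge; the one meant has the colours described above.

How it is judged (in metres and radians):
On the way:
1. the wedge has been pushed under the short foot (x of warmer_foot in the frame of wedge between -0.055 and 0.052 m and y of warmer_foot in the frame of wedge between -0.018 and 0.018 m), for 0.1 s.
At the end, for the whole second after the job is handed in: Wedge flat on the shelf under the short foot (18 mm of its centre line); fingers press the deck above that foot with over 4 N (within 35 mm), the wedge carrying over 1 N and the warmer level to 0.013 rad; all at rest, switch off; warmer and every other thing within 20 mm of its start (all of step 1 and contact force between the fingers and warmer above 4 N and horizontal distance between the grasp point and warmer_corner below 0.035 m and height (world z) of the grasp point above 0.06 m and angle between warmer's own z axis and vertical below 0.013 rad and contact force between wedge and warmer above 1 N and height (world z) of wedge below 0.006 m and distance of each of warmer, bottle, cup, jar, sieve, teat, collar from where it was at the start of the episode below 0.02 m and linear speed of each of warmer, wedge below 0.02 m/s and value of joint toggle below -0.1 rad); the arm keeps its last pose, push and grip.
It fails at once if the wedge was picked up or flipped (height (world z) of wedge above 0.012 m or angle between wedge's own z axis and vertical above 0.35 rad).
It fails at once if the warmer was lifted or tipped over (height (world z) of warmer above 0.012 m or angle between warmer's own z axis and vertical above 0.13 rad).
It fails at once if the warmer was shoved along the shelf (distance of warmer from where it was at the start of the episode above 0.025 m).
It fails at once if the switch was flipped (value of joint toggle above 0 rad).
It fails at once if another thing was lifted, knocked or pushed (distance of any of bottle, cup, jar, sieve, teat, collar from where it was at the start of the episode above 0.03 m).
It also fails if it takes over 72 s, if anything falls off the work surface, if the arm or the gripper's body presses on something with over 40 N, if the wrist force passes 120 N, or if a joint passes its speed limit or range.

## Working session

There is one attempt and no reset: what is moved stays moved. The work goes in short steps, each a Python script; the robot and the scene stay as the last script left them, time stands still between calls to the robot, and variables do not carry over. Pictures are saved under pics/ and viewed, and the job is handed in when it is done.

```bash
mkdir -p pics; ls; python3 - <<'E'
from station import manip
import cv2
for n in("scene","top"):
    im=manip.snapshot(n); cv2.imwrite(f"pics/{n}0.png",im)
    c=manip.calibration(n); print(n,c)
s=manip.get_state(); print(s)
E
```

```text
pics
scene {'K': array([[386.23441252,   0.        , 248.51335559],
       [  0.        , 386.23441252, 197.75618306],
       [  0.        ,   0.        ,   1.        ]]), 'dist_coeffs': array([-0.06488059,  0.        ,  0.        ,  0.        ,  0.        ]), 'origin': array([897.92706248, 516.38997427, 637.45410308]), 'orientation': array([-0.11488678,  0.27056927,  0.8702091 , -0.39538516])}
top {'K': array([[405.04097282,   0.        , 258.39140873],
       [  0.        , 405.04097282, 197.34428454],
       [  0.        ,   0.        ,   1.        ]]), 'dist_coeffs': array([-0.04212466,  0.        ,  0.        ,  0.        ,  0.        ]), 'origin': array([504.00576732,  11.5611805 , 926.61398848]), 'orientation': array([-0.01716903,  0.70975687, -0.70389383,  0.02199743])}
{'time': 0.1, 'q': array([-1.16192561,  0.46941139, -0.04862193,  1.53354995,  0.02410453,
        1.14098847, -0.08227008]), 'joint_vel': array([ 0.00094232, -0.00166244,  0.00084461, -0.00347928,  0.0001385 ,
       -0.00032872, -0.00042819]), 'joint_torque': array([ 4.50446723e-04, -5.09167171e+01, -8.12977273e-02, -2.36829239e+01,
       -6.14890689e-02,  3.44107475e-02,  6.65031712e-05]), 'tcp_pos': array([285.90525916, 610.90086639, 232.58069883]), 'orientation': array([-1.66905042e-04,  2.17100456e-01,  9.76148865e-01, -8.69832649e-04]), 'contact_force': array([0.23738531, 0.07089672, 0.00806866]), 'torque': array([-0.01618496, -0.03079809,  0.03037985]), 'gripper_width': 87.1462136985229}
```

View pics/scene0.png

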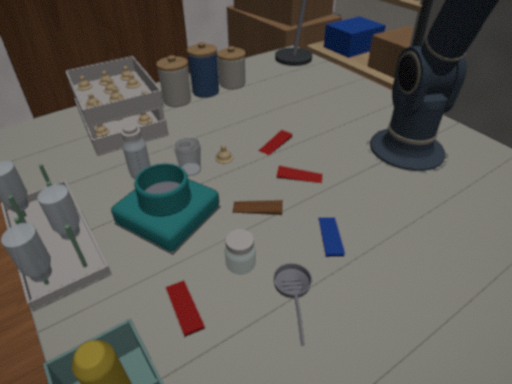

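View pics/top0.png

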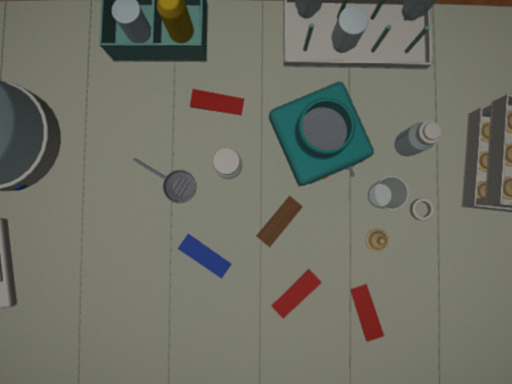

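Wedge-shaped candidates in the top view are brown (279,221), blue (204,256), and red (217,102), (296,293) and (367,313). Only the one at (279,221) is brown, so I'll check it in an enlarged crop.

```bash
cat > h.py <<'E'
import numpy as np, cv2
from scipy.spatial.transform import Rotation as R
from station import manip
def ray(n,uv):
    c=manip.calibration(n)
    p=cv2.undistortPoints(np.array(uv,float).reshape(-1,1,2),c["K"],c["dist_coeffs"]).reshape(-1,2)
    w,x,y,z=c["orientation"]
    d=R.from_quat([x,y,z,w]).apply(np.c_[p,np.ones(len(p))]); return c["origin"],d
def px(n,uv,z):
    o,d=ray(n,uv); return o+d*((np.asarray(z,float)-o[2])/d[:,2])[:,None]
def proj(n,P):
    c=manip.calibration(n); w,x,y,z=c["orientation"]
    Rm=R.from_quat([x,y,z,w]).as_matrix().T
    return cv2.projectPoints(np.array(P,float).reshape(-1,1,3),cv2.Rodrigues(Rm)[0],-Rm@c["origin"],c["K"],c["dist_coeffs"])[0].reshape(-1,2)
E
python3 - <<'E'
import cv2
a=cv2.imread("pics/top0.png")[75:255,240:400]
cv2.imwrite("pics/top0c.png",cv2.resize(a,None,fx=3.3,fy=3.3,interpolation=cv2.INTER_CUBIC))
a=cv2.imread("pics/scene0.png")[150:260,100:300]
cv2.imwrite("pics/scene0c.png",cv2.resize(a,None,fx=4,fy=4,interpolation=cv2.INTER_CUBIC))
E
```

```text
(no output)
```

View pics/top0c.png

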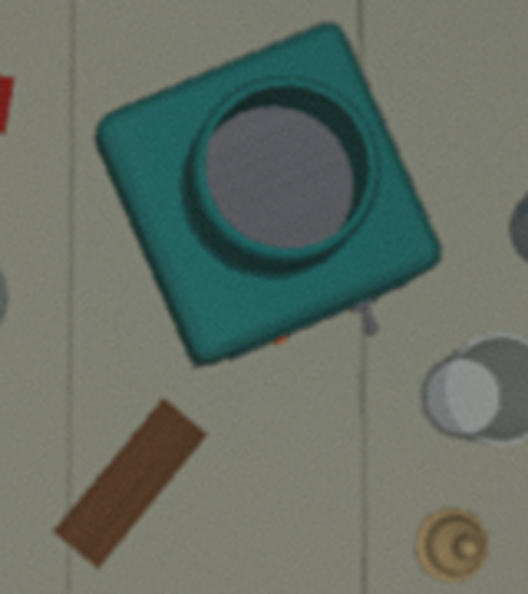

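View pics/scene0c.png

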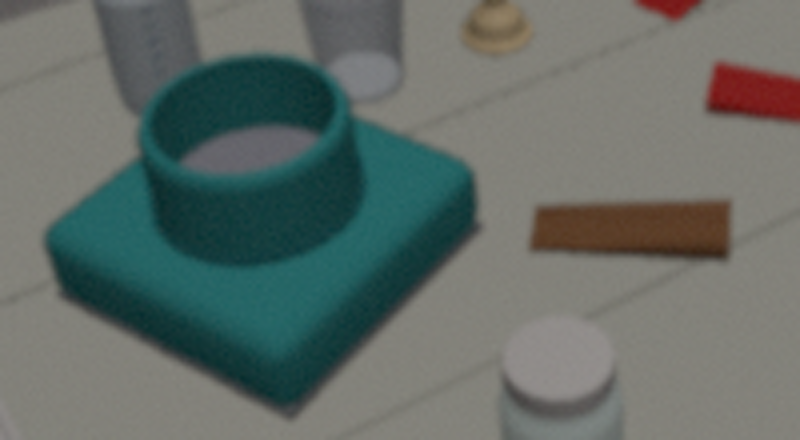

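```bash
python3 - <<'E'
from h import *
f=lambda p:(np.array(p,float)+.5)/3.3-.5+np.array([240,75])
w=px("top",f([(165,399),(207,433),(54,530),(98,568)]),[1.5,1.5,14,14]); print(w.round(1))
tip=w[:2].mean(0);heel=w[2:].mean(0);d=tip-heel;print("tip",tip,"heel",heel,"len",np.hypot(*d[:2]),"yaw",np.arctan2(d[1],d[0]),"w",np.linalg.norm(w[0]-w[1]),np.linalg.norm(w[2]-w[3]))
g=lambda p:(np.array(p,float)+.5)/4-.5+np.array([100,150])
ws=px("scene",g([(531,249),(728,259)]),[0,0]);print("scene base near tip/heel corners",ws.round(1))
ws=px("scene",g([(538,206),(730,201),(729,245)]),[1.5,14,14]);print("scene upper",ws.round(1))
im=cv2.imread("pics/top0.png");hsv=cv2.cvtColor(im,cv2.COLOR_BGR2HSV)
m=((hsv[...,0]>75)&(hsv[...,0]<100)&(hsv[...,1]>110)).astype(np.uint8)
n,l,s,c=cv2.connectedComponentsWithStats(m)
k=l[130,285];mm=(l==k).astype(np.uint8);print(s[k])
cn=max(cv2.findContours(mm,0,1)[0],key=len).reshape(-1,2)
for z in(60,66):
    P=px("top",cn,np.full(len(cn),z))[:,:2].astype(np.float32)
    r=cv2.minAreaRect(P);print(z,r,cv2.boxPoints(r).round(1).tolist())
# red led / switch
print(px("top",f([(370,333)]),[42]),px("top",f([(358,305)]),[42]))
# objects
for nme,uv,z in [("jar",(227,162),75),("cup rim",(393,193),85),("teat",(377,240),20),("bottlecap",(430,132),148),("collar",(422,209),20),("sieve",(180,186),28),("sieve end",(135,160),15)]:
    print(nme,px("top",[uv],[z]).round(0))
E
```

```text
[[560.  -66.1   1.5]
 [536.7 -95.3   1.5]
 [469.3  10.2  14. ]
 [443.8 -19.9  14. ]]
tip [548.34971137 -80.72183925   1.5       ] heel [456.55893233  -4.8850696   14.        ] len 119.06621161079185 yaw -0.6905086459320146 w 37.43013749353117 39.48754459187463
scene base near tip/heel corners [[559.2 -67.2   0. ]
 [467.9   7.4   0. ]]
scene upper [[535.8 -95.9   1.5]
 [445.2 -20.8  14. ]
 [469.6   9.5  14. ]]
[ 270   83  103  102 4950]
60 ((692.7525634765625, -128.18243408203125), (178.48988342285156, 177.87701416015625), 23.81558609008789) [[575.2000122070312, -82.9000015258789], [647.0, -245.60000610351562], [810.2999877929688, -173.5], [738.5, -10.800000190734863]]
66 ((691.4458618164062, -127.21495056152344), (177.25408935546875, 176.64547729492188), 23.815603256225586) [[574.7000122070312, -82.19999694824219], [646.0, -243.8000030517578], [808.2000122070312, -172.1999969482422], [736.9000244140625, -10.600000381469727]]
[[ 602.8899109  -199.59150135   42.        ]] [[ 621.61211095 -191.63639445   42.        ]]
jar [[626.  73.  75.]]
cup rim [[ 562. -276.   85.]]
teat [[ 461. -261.   20.]]
bottlecap [[ 679. -330.  148.]]
collar [[ 531. -364.   20.]]
sieve [[578. 180.  28.]]
sieve end [[637. 286.  15.]]
```

```bash
cat > ov.py <<'E'
from h import *
def W(c,yaw,P):
    P=np.array(P,float);cs,sn=np.cos(yaw),np.sin(yaw)
    return np.c_[c[0]+cs*P[:,0]-sn*P[:,1],c[1]+sn*P[:,0]+cs*P[:,1],P[:,2]]
def draw(n,src,out,box,s,c,yaw,wd=None):
    x0,x1,y0,y1=box
    a=cv2.resize(cv2.imread(src)[y0:y1,x0:x1],None,fx=s,fy=s,interpolation=cv2.INTER_CUBIC)
    t=lambda uv:np.round(((uv-[x0,y0])+.5)*s-.5).astype(np.int32).reshape(-1,1,2)
    sq=[(-90,-90),(90,-90),(90,90),(-90,90)]
    for z,col in((16,(0,0,255)),(68,(0,255,255))):
        cv2.polylines(a,[t(proj(n,W(c,yaw,[(*p,z) for p in sq])))],True,col,1)
    th=np.linspace(0,6.28,60)
    cv2.polylines(a,[t(proj(n,W(c,yaw,[(58*np.cos(q),58*np.sin(q),126) for q in th])))],True,(255,0,255),1)
    cv2.circle(a,tuple(map(int,t(proj(n,W(c,yaw,[(-70,70,68)])))[0,0])),3,(255,255,255),-1)
    if wd is not None:
        wc,wy=wd
        for b in ([(60,20,0),(60,-20,0),(-60,-20,0),(-60,20,0)],[(60,20,1.5),(60,-20,1.5),(-60,-20,14),(-60,20,14)]):
            cv2.polylines(a,[t(proj(n,W(wc,wy,b)))],True,(0,255,0),1)
    cv2.imwrite(out,a)
E
python3 - <<'E'
from ov import *
c=(692,-128);y=np.radians(23.8);wd=((502.4,-42.8),-.69)
draw("top","pics/top0.png","pics/ovt.png",(240,400,75,255),3.3,c,y,wd)
draw("scene","pics/scene0.png","pics/ovs.png",(100,300,150,260),4,c,y,wd)
E
```

```text
(no output)
```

View pics/ovt.png

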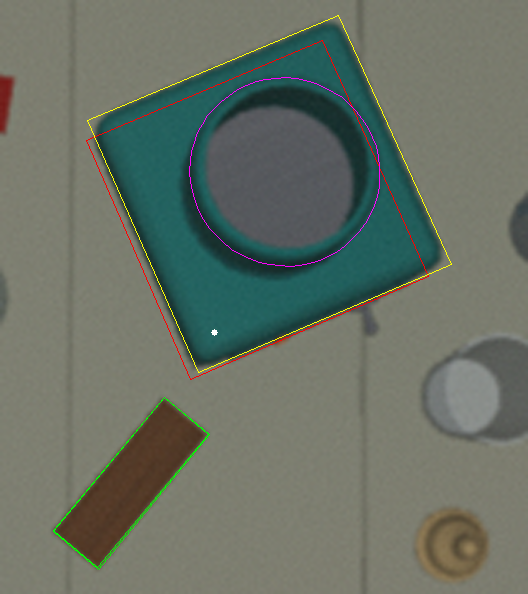

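View pics/ovs.png

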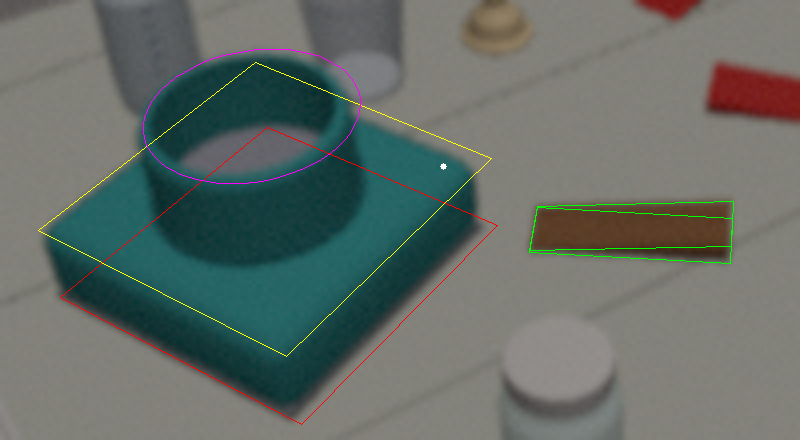

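```bash
cat > fitw.py <<'E'
from ov import *
from scipy.optimize import minimize
th=np.linspace(0,2*np.pi,48,endpoint=False)
def rr(h,r,z):
    o=[]
    for k,(sx,sy) in enumerate([(1,1),(-1,1),(-1,-1),(1,-1)]):
        for q in np.linspace(0,np.pi/2,6)+k*np.pi/2: o.append((sx*(h-r)+r*np.cos(q),sy*(h-r)+r*np.sin(q),z))
    return o
BOX=rr(90,12,22)+rr(86,10,16)+rr(90,12,62)+rr(86,10,68)
CYL=[(58*np.cos(q),58*np.sin(q),z) for q in th for z in(68,122)]+[(55*np.cos(q),55*np.sin(q),126) for q in th]
def mask(im):
    hsv=cv2.cvtColor(im,cv2.COLOR_BGR2HSV)
    m=((hsv[...,0]>75)&(hsv[...,0]<100)&(hsv[...,1]>100)).astype(np.uint8)
    l=cv2.connectedComponentsWithStats(m)[1]; return l
def tgt(n,im,seed):
    l=mask(im);m=(l==l[seed[1],seed[0]]).astype(np.uint8)
    c,_=cv2.findContours(m,0,2); o=np.zeros_like(m);cv2.drawContours(o,c,-1,1,-1);return o
S=4
def ren(n,p):
    o=np.zeros((384*S,512*S),np.uint8)
    for M in(BOX,CYL):
        uv=(proj(n,W(p[:2],p[2],M))+.5)*S-.5
        cv2.fillConvexPoly(o,cv2.convexHull(uv.astype(np.float32)).round().astype(np.int32),1)
    return o
def fit(ims,names,p0):
    T={n:cv2.resize(tgt(n,ims[n],(285,130) if n=="top" else (180,222)),None,fx=S,fy=S,interpolation=0) for n in names}
    f=lambda p:sum(((ren(n,(p[0],p[1],p[2]/100))!=T[n]).sum()) for n in names)/S/S
    r=minimize(f,[p0[0],p0[1],p0[2]*100],method="Nelder-Mead",options=dict(initial_simplex=[[p0[0]-4,p0[1]-4,p0[2]*100-3],[p0[0]+5,p0[1],p0[2]*100],[p0[0],p0[1]+5,p0[2]*100],[p0[0],p0[1],p0[2]*100+4]],xatol=.1,fatol=.5))
    return r.x,r.fun,{n:int(T[n].sum()/S/S) for n in names}
E
python3 - <<'E'
from fitw import *
ims={n:cv2.imread(f"pics/{n}0.png") for n in("top","scene")}
for N in(["top"],["scene"],["top","scene"]):
    print(N,fit(ims,N,(692,-128,.415)))
E
```

```text
['top'] (array([ 694.46981264, -130.27892754,   42.87368075]), np.float64(414.4375), {'top': 6603})
['scene'] (array([ 695.25399041, -133.78383447,   43.09419631]), np.float64(429.0), {'scene': 5639})
['top', 'scene'] (array([ 694.69044927, -131.83918015,   40.8796491 ]), np.float64(871.625), {'top': 6603, 'scene': 5639})
```

```bash
python3 - <<'E'
from fitw import *
p=(694.7,-131,.42)
o=[]
for n,b in(("top",(255,385,70,200)),("scene",(100,230,150,260))):
    im=cv2.imread(f"pics/{n}0.png"); s=S
    a=cv2.resize(im,None,fx=s,fy=s,interpolation=2)
    for m,c in((cv2.resize(tgt(n,im,(285,130) if n=="top" else (180,222)),None,fx=s,fy=s,interpolation=0),(0,0,255)),(ren(n,p),(0,255,255))):
        cv2.drawContours(a,cv2.findContours(m,0,2)[0],-1,c,1)
    a=a[b[2]*s:b[3]*s,b[0]*s:b[1]*s]; o.append(cv2.resize(a,(390,390) if n=="top" else (400,338)))
o[1]=cv2.copyMakeBorder(o[1],0,52,0,0,0); cv2.imwrite("pics/cm.png",np.hstack(o))
E
```

```text
(no output)
```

View pics/cm.png

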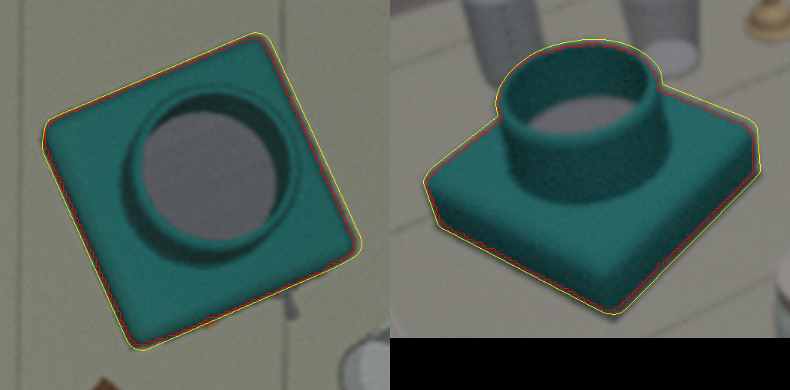

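The warmer's centre is about (695,-131), yaw 0.42, which puts the foot near (602,-96). The wedge's centre is (502.4,-42.8), yaw -0.69, with its heel on the far side, and both cameras agree. The crop confirms the piece is brown with its thin end toward the warmer. The foot sits 22 mm off the wedge's axis, so I'll steer the wedge on an arc with a two-finger contact on the heel.

```bash
cat >> h.py <<'E'
def quat(yaw,flip=False):
    h=np.array([np.cos(yaw),np.sin(yaw),0])*(-1 if flip else 1); z=np.array([0,0,-1.])
    q=R.from_matrix(np.c_[h,np.cross(z,h),z]).as_quat(); return np.array([q[3],*q[:3]])
def st(tag=""):
    s=manip.get_state();print(tag,"t%.1f"%s["time"],s["tcp_pos"].round(1),"F",s["contact_force"].round(2),"w%.1f"%s["gripper_width"]);return s
def shot(tag):
    for n in("top","scene"): cv2.imwrite(f"pics/{n}{tag}.png",manip.snapshot(n))
E
python3 - <<'E'
from h import *
y=-.69;h=np.array([np.cos(y),np.sin(y)]);heel=np.array([502.4,-42.8])-60*h
p=heel-22*h;print(p)
for fl in(0,1):
    for z in (120,15): 
        q=manip.ik([*p,z],quat(y,fl));print(fl,z,None if q is None else np.round(q,2))
q=manip.ik([456,-5,100],quat(y));print(q)
E
```

```text
[439.15782677   9.39604894]
0 120 [-1.01  0.42  1.13  2.23 -0.54  0.8  -1.78]
0 15 [-0.81  0.62  0.91  2.29 -0.89  0.63 -1.49]
1 120 [-0.42  0.24  0.35  2.2  -0.13  0.71  0.9 ]
1 15 [-0.28  0.44  0.2   2.26 -0.19  0.45  0.96]
[-0.9372598   0.51683792  1.11997493  2.20938588 -0.66283366  0.8078157
 -1.64056207]
```

```bash
python3 - <<'E'
from h import *
y=-.69;h=np.array([np.cos(y),np.sin(y)]);heel=np.array([502.4,-42.8])-60*h
p=heel-22*h
manip.move_ptp([*p,150],quat(y,1)); st("above")
manip.move_gripper(6,force=20); st()
manip.move_linear([*p,15],vel=120); st("down")
manip.hold(.2);st();shot("1")
E
python3 - <<'E'
import cv2
a=cv2.imread("pics/scene1.png")[100:260,180:400];cv2.imwrite("pics/scene1c.png",cv2.resize(a,None,fx=3,fy=3,interpolation=2))
E
```

```text
above t2.3 [439.7  10.3 150.1] F [-0.22 -0.19  0.43] w87.0
 t3.8 [439.2   9.4 150. ] F [ 0.82 -0.03  0.77] w6.2
down t5.1 [439.7   9.4  15.5] F [0.53 0.5  0.01] w6.0
 t5.3 [439.5   9.5  15.5] F [0.05 0.06 0.37] w6.3
```

View pics/scene1c.png

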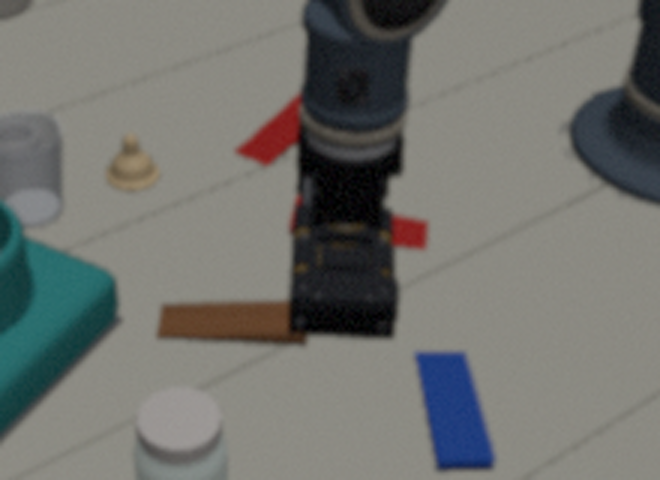

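The fingers stand just behind the heel. I'll push along the arc.

```bash
python3 - <<'E'
from h import *
y=-.69;h=np.array([np.cos(y),np.sin(y)]);f=np.array([502.4,-42.8])-60*h
N=6;tot=50;D=.155
manip.move_linear([*(f-9.5*h),15],vel=40);st()
for i in range(N):
    ym=y+D/N/2; f=f+tot/N*np.array([np.cos(ym),np.sin(ym)]); y+=D/N
    h=np.array([np.cos(y),np.sin(y)])
    manip.move_linear([*(f-9.5*h),15],rot=quat(y,1),vel=50)
    st()
print(f,y)
shot("2")
a=cv2.imread("pics/top2.png")[75:255,240:400];a=cv2.resize(a,None,fx=3,fy=3,interpolation=2)
b=cv2.imread("pics/scene2.png")[130:260,120:300];cv2.imwrite("pics/top2c.png",a)
cv2.imwrite("pics/scene2c.png",cv2.resize(b,None,fx=4,fy=4,interpolation=2))
E
```

```text
t5.8 [448.9   1.2  14.9] F [ 0.38 -0.66 -0.28] w6.3
 t6.2 [455.2  -4.1  15. ] F [-0.74  0.63  0.  ] w5.5
 t6.5 [461.7  -9.3  15. ] F [-0.36  0.76  0.43] w6.2
 t6.8 [468.4 -14.4  15. ] F [-0.01  0.52 -0.02] w5.9
 t7.1 [475.1 -19.3  15. ] F [ 0.32 -0.09  0.25] w6.1
 t7.4 [482. -24.  15.] F [-0.14  0.07  0.13] w5.9
 t7.7 [489.1 -28.7  15. ] F [-0.02  0.34 -0.82] w6.0
[496.99609906 -33.32553995] -0.5349999999999997
```

View pics/top2c.png

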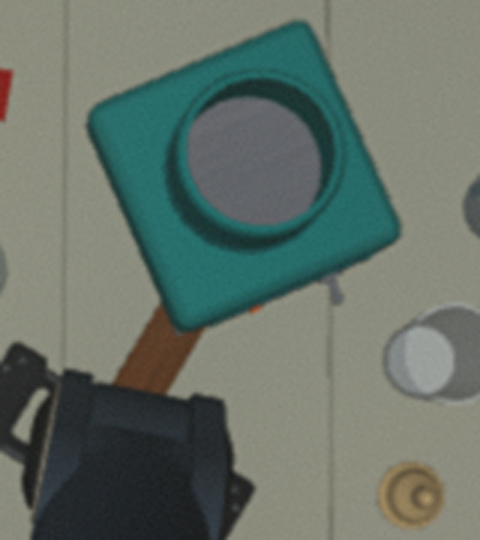

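View pics/scene2c.png

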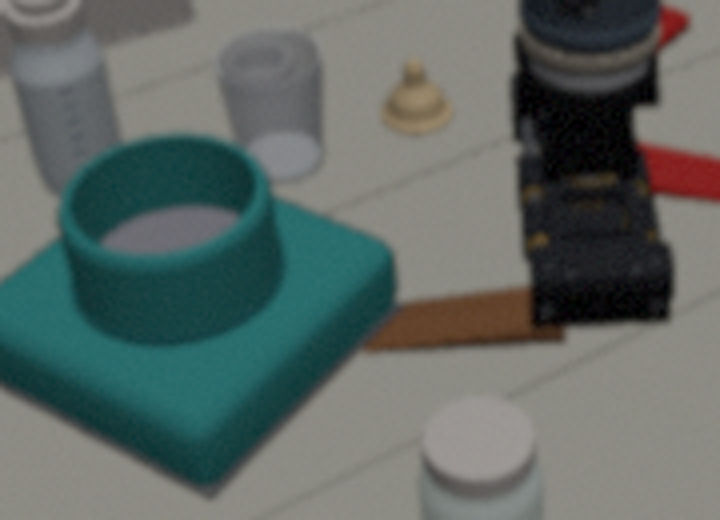

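```bash
python3 - <<'E'
from ov import *
y=-.535;h=np.array([np.cos(y),np.sin(y)]);wc=np.array([497,-33.3])+60*h
draw("top","pics/top2.png","pics/ovt2.png",(250,370,120,240),5,(694.7,-131.3),.42,(wc,y))
draw("scene","pics/scene2.png","pics/ovs2.png",(120,300,130,260),4,(694.7,-131.3),.42,(wc,y))
d=np.array([602.2,-96])-wc;print(wc,d@h,d@[-h[1],h[0]])
E
```

```text
[548.61611776 -63.89046237] 62.46729297188358 -0.3035657076283507
```

View pics/ovt2.png

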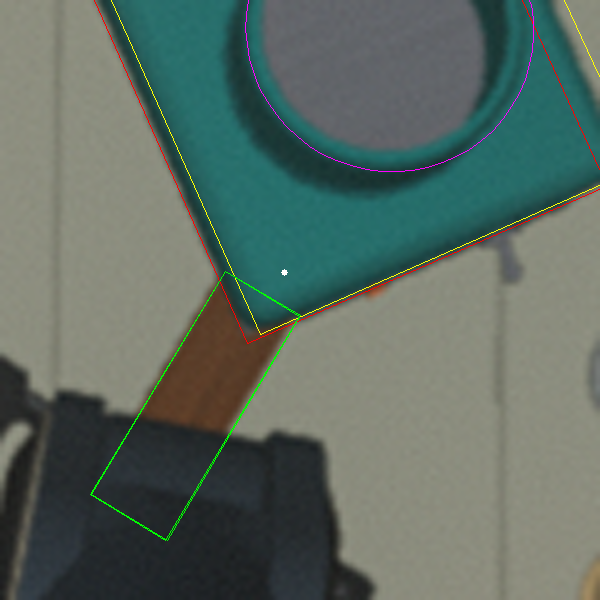

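View pics/ovs2.png

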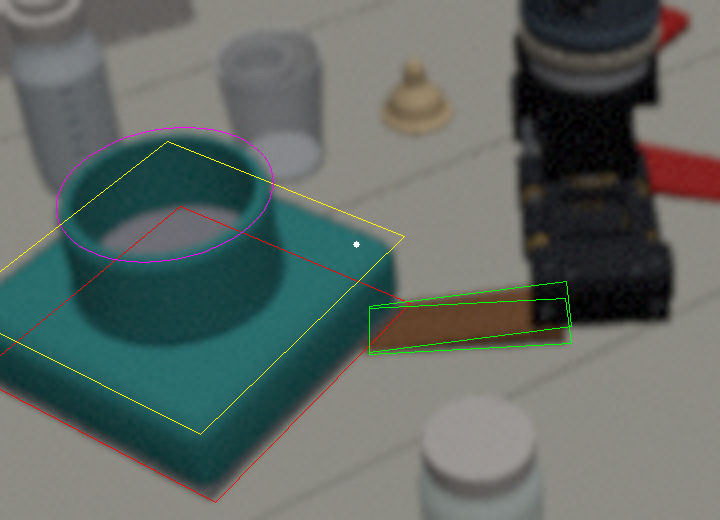

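The wedge follows the pusher to within about 2 mm. I'll go on straight in small steps, averaging the force.

```bash
cat >> h.py <<'E'
def favg(n=6,dt=.03):
    F=[]
    for _ in range(n): manip.hold(dt);F.append(manip.get_state()["contact_force"])
    return np.mean(F,0)
E
python3 - <<'E'
from h import *
y=-.535;h=np.array([np.cos(y),np.sin(y)]);f0=np.array([497,-33.33])
s=24;manip.move_linear([*(f0+(s-9.5)*h),15],rot=quat(y,1),vel=50);F=favg();print(s,F.round(2))
while s<66:
    s+=2;manip.move_linear([*(f0+(s-9.5)*h),15],vel=25);F=favg();a=-F[:2]@h
    p=manip.get_state()["tcp_pos"];print(s,"push %.2f"%a,"lag %.2f"%(s-9.5-(p[:2]-f0)@h),F.round(2))
    if a>2.2:break
st()
E
```

```text
24 [-0.28 -0.04 -0.11]
26 push 0.35 lag 0.05 [-0.39  0.02  0.23]
28 push -0.19 lag 0.00 [0.24 0.04 0.27]
30 push -0.33 lag 0.01 [ 0.2  -0.31  0.27]
32 push -0.04 lag 0.00 [ 0.   -0.07  0.34]
34 push -0.50 lag 0.02 [ 0.39 -0.33  0.19]
36 push 0.03 lag 0.02 [-0.13 -0.15 -0.17]
38 push -0.06 lag 0.02 [0.08 0.02 0.04]
40 push -0.29 lag -0.01 [ 0.32 -0.02 -0.01]
42 push 0.32 lag 0.02 [-0.24  0.21 -0.05]
44 push -0.42 lag 0.02 [ 0.24 -0.41 -0.07]
46 push 0.22 lag 0.03 [-0.09  0.27 -0.11]
48 push -0.12 lag -0.01 [ 0.11 -0.05 -0.02]
50 push 0.21 lag 0.01 [-0.22  0.03  0.02]
52 push 0.10 lag 0.02 [0.01 0.21 0.42]
54 push 0.80 lag 0.17 [-0.75  0.31 -0.43]
56 push 4.89 lag 0.75 [-4.32  2.3   2.87]
 t15.9 [536.3 -56.7  14.9] F [-4.7   2.07  1.96] w6.2
```

Contact started at about 54 mm of travel and the push rose to 4.9 N, with the foot about 53 mm from the tip. Next I'll back off, look, and then press on the corner.

```bash
python3 - <<'E'
from h import *
y=-.535;h=np.array([np.cos(y),np.sin(y)]);f0=np.array([497,-33.33])
manip.move_linear([*(f0+(56-9.5-12)*h),15],vel=80)
manip.move_linear([*(f0+(56-9.5-12)*h),160],vel=150)
shot("3")
c=np.array([602.2,-96])
manip.move_gripper(0,force=20)
manip.move_linear([*c,160],rot=quat(y,1),vel=150)
manip.move_linear([*c,85],vel=80);manip.hold(.2);print(favg().round(2));st()
z=85
while z>68:
    z-=1;manip.move_linear([*c,z],vel=20);F=favg(4);p=manip.get_state()["tcp_pos"];print(z,"tip %.2f"%(p[2]-11),F.round(2))
    if F[2]>9:break
shot("4");st()
from ov import draw
for k in "34":
    draw("top",f"pics/top{k}.png",f"pics/ovt{k}.png",(250,370,120,240),4,(694.7,-131.3),.42,(np.array([497,-33.33])+116*h,y))
    draw("scene",f"pics/scene{k}.png",f"pics/ovs{k}.png",(100,290,130,250),4,(694.7,-131.3),.42,(np.array([497,-33.33])+116*h,y))
E
```

```text
[-0.26  0.28  0.04]
 t20.1 [602.3 -96.   85.2] F [-1.05 -0.01 -0.46] w0.3
84 tip 72.97 [ 0.09 -0.03 -0.31]
83 tip 72.00 [-0.21 -0.21  0.37]
82 tip 70.99 [-0.17  0.17 -0.25]
81 tip 70.00 [ 0.22 -0.38 -0.07]
80 tip 68.98 [ 0.19 -0.2   0.31]
79 tip 67.96 [-0.54  0.   -0.06]
78 tip 67.83 [-1.8   0.38  6.  ]
77 tip 67.68 [-4.19  0.5  11.12]
 t23.2 [602.2 -96.   78.7] F [-3.97  0.83 11.15] w0.7
```

View pics/ovt3.png

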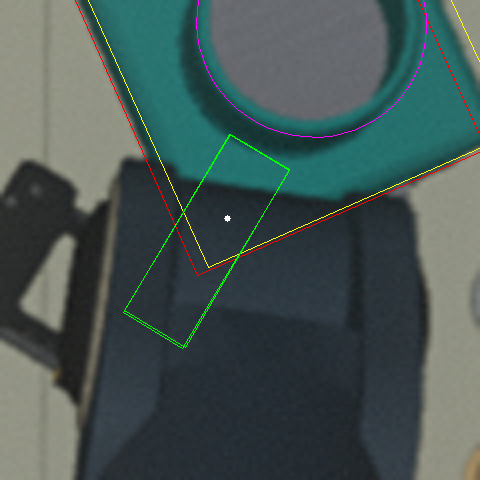

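View pics/ovs4.png

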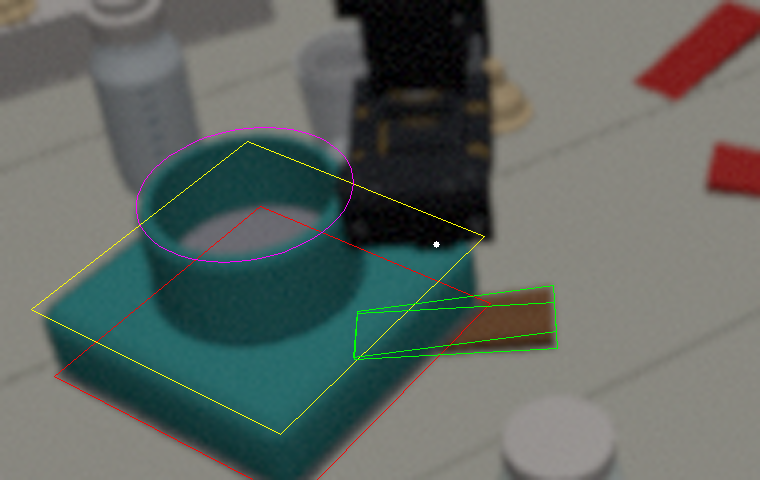

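The corner is stiff at once: at 11 N the fingertip sinks only 0.3 mm past first contact, so it doesn't rock. I'll check that it holds, that the warmer and the other things haven't moved, and then hand in.

```bash
python3 - <<'E'
from h import *
print(favg(10,.1).round(2));shot("5");s=st();print(np.abs(s["joint_vel"]).max())
for n,rois in (("scene",{"warmer":(100,165,190,250),"bottle":(118,120,152,180),"jar":(220,228,262,275),"sieve":(268,258,318,345),"teat":(210,140,238,168),"rim":(130,160,185,200)}),("top",{"warmerTop":(265,78,380,140),"cup/collar":(365,172,437,225),"teat":(362,226,392,254),"jar":(208,145,245,182),"sieve":(130,152,200,208),"bottle":(390,115,446,160),"switch":(340,160,362,180)})):
    A,B=[cv2.cvtColor(cv2.imread(f"pics/{n}{k}.png"),6).astype(np.float32) for k in "05"]
    for r,(x0,y0,x1,y1) in rois.items():
        t=A[y0:y1,x0:x1];m=cv2.matchTemplate(B[y0-6:y1+6,x0-6:x1+6],t,cv2.TM_CCOEFF_NORMED);_,v,_,l=cv2.minMaxLoc(m);print(n,r,(l[0]-6,l[1]-6),round(v,3))
a=cv2.resize(cv2.imread("pics/scene5.png")[130:260,100:290],None,fx=2.1,fy=2.1,interpolation=2);b=cv2.resize(cv2.imread("pics/top5.png")[70:250,220:400],(273,273),interpolation=2);a=cv2.resize(a,(399,273))
cv2.imwrite("pics/end.png",np.hstack([a,b]))
E
```

```text
[-3.92  0.82 11.43]
 t24.3 [602.2 -96.   78.7] F [-3.79  0.11 11.21] w0.5
0.0013075207505604466
scene warmer (0, 0) 0.971
scene bottle (0, 0) 0.997
scene jar (0, 0) 0.995
scene sieve (0, 0) 0.997
scene teat (-6, 2) 0.279
scene rim (0, 0) 0.99
top warmerTop (0, 0) 0.802
top cup/collar (1, 0) 0.687
top teat (6, 0) 0.274
top jar (0, 0) 0.994
top sieve (0, 0) 0.996
top bottle (0, 0) 0.996
top switch (6, -6) 0.256
```

View pics/end.png

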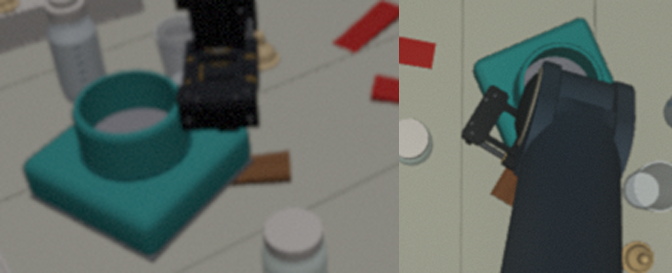

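```bash
python3 -c "
from h import *
manip.sign_off()"
```

```text
the job is handed in; nothing more can be done
```

I pushed the brown wedge thin end first along a slight arc with two fingertips on its heel. The push stiffened to 4.9 N, with the short foot about 52–56 mm from the tip and about 2 mm off the wedge's centre line. I then pressed on that corner and handed in at about 24 s while still pressing.

**Rocking:** at 11 N the fingertip sank only 0.3 mm after first contact. The corner does not rock, so I did not push the wedge in further.

**Last checks:** the press held at 11.4 N over 1 s with the arm still. About 4 N of sideways force was also acting, without any drift. The warmer, bottle, jar and sieve matched their starting positions in the images.

**Not verified:** the arm hid the switch, and it partly hid the teat, cup, collar and part of the warmer in the last pictures, so the image matching there was inconclusive. The gripper was never brought down near the switch or any of those things, and what could be seen of the teat and cup looked undisturbed.

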